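Load the cookie plate into the icing printer

TASK

Take the cookie plate by its red grip from the round wooden board, carry it flat, and load it into the icing printer with the grip to the front: down onto the bed's three steel balls, pressing it past the two sprung rollers so that they snap over its edges and pull it fully home, sitting flat. The bed is cushioned and sinks as you press: keep on until the rollers have really gone over, but gently, never driving the bed down onto its stops; then let go. Do not strike the low gantry or the icing nozzle above the bed, and leave the jar, bowl and spatula where they stand.

Things in the scene. Friction and masses are not known exactly. Their poses are not given: they have to be found in the camera images.
- plate: loose cookie plate, 0.34 to 0.61 kg: aluminium sheet 160 (x) by 150 (y) mm, red grip near its front edge, two fixed biscuits (7 mm high) on the far half, three vee blocks beneath. Origin: level with the vee blocks' feet, on the middle line, 75 mm behind the front edge; sheet from z 9.5 to 14.5 mm; x from grip to biscuits, z up. Centre of mass within 10 mm of x 0. Starts on the board
- plate_grip (a point): grip point, at plate x -48, y 0, z 42 mm, on the red grip: an upright fin 46 mm long (plate x), 14 mm thick (plate y: the fingers close across it), 38 mm tall, standing on the sheet (z 14.5 to 52.5 mm). It points along the plate's axes
- plate_bar (a point): middle of the left edge bar, plate x 5, y 75, z 12 mm. Such a round steel bar, 6 mm thick, runs along both side edges (156 mm over both bars); the bed's rollers ride over them
- board: round wooden board, fixed, 210 mm across, 20 mm thick, on which the plate lies, to the left or right of the printer. Origin: centre of its underside
- printer: desktop icing printer, fixed: white plinth 46 mm high, from printer x -100 (front, towards the robot) to 130 and y -125 to 125 mm. Origin: on the table under the bed's home point; x from front to back, z up
- gantry: fixed gantry, axes and origin as the printer. Uprights: x -31 to -9, inner faces at y -101 and 101, 320 mm tall. Crossbeam: x -40 to 0, z 225 to 261 mm; top bar z 320 to 340 mm. It must not be struck. An upright gripper on the grip of the seated plate would hit the crossbeam; leaning 30 to 45 degrees, its body towards the front, it clears
- nozzle_tip (a point): tip of the icing nozzle, 147 mm above the table at printer x 40, under a yellow cartridge 32 mm across; its carriage hangs behind the crossbeam, parked up to 50 mm left or right of the middle (it slides along y). Do not push it
- bed (a joint): how far the bed is pressed down, m: 0 up at rest, stops at 0.013. A dark plate with three slippery 16 mm steel balls at x, y (from bed_home): -54, 50; -54, -50; 65, 0 mm, centres level with bed_home. Soft crash springs carry it: firm up to about 5 N, then it sinks 1 mm per 1.3 N; at about 22 N (plate weight included) it reaches its stops, which must not happen
- bed_home (a point): point on the bed, 78 mm above the table at rest, where the plate's origin lies when fully home; axes as the bed's and the home plate's: x to the back, z up. Sinks with the bed
- catch_left (a joint): sprung roller catch at x -45, y 79.5 mm from bed_home: white roller 10 mm thick, 18 mm long, top 22 mm above bed_home (7 mm above the home plate's sheet), on an upright arm 30 mm long. Joint: outward lean in rad; 0 free, up to 0.12 as a bar passes, about 0.035 with the plate home
- catch_right (a joint): its twin at y -79.5. The bars meet the rollers 12 mm above home; pushing down past them takes about 17 N in all, plate's weight included. Some 5 mm above home they snap over and then pull the plate home with about 11 N; let go higher up, it stays up
- bear_tray: round wooden tray with ears, fixed, 196 mm across, rim 18 mm high, on the other side of the printer; the jar stands in it. Origin: centre of its underside
- jar: pink jar with a red cap, 52 mm across, 75 mm high, loose; leave it. Origin: centre of its underside
- bowl: white bowl, 104 mm across, 48 mm high, loose; leave it. Origin: centre of its underside
- spatula: spatula about 200 mm long lying on the table along its own x, wooden handle and steel blade, loose; leave it. Origin: on the table under it
Not all that is in view belongs to the job. Leave any green, purple or turquoise look-alike of the board alone.

How it is judged:
On the way, in this order (a step that is already met when the one before it is completed fails the run):
1. the plate is lifted clear of the wooden board (feet at least 20 mm above its top) (z of plate in the frame of board above 0.04 m), for 0.1 s.
2. the gripper presses the plate down past the rollers (grip point less than 4.5 mm above its home height over the bed, plate within 6 mm across, fingers on it) (z of plate_grip in the frame of bed_home below 0.0465 m and horizontal distance between plate and bed_home below 0.006 m and contact force between the fingers and plate above 0.5 N).
At the end, for the whole second after the job is handed in: the plate rests released and still on the bed's three balls, within 3 mm across and 2.5 mm in height of its home point, flat within 0.03 rad and turned within 0.04 rad of the bed (horizontal distance between plate and bed_home below 0.003 m and z of plate in the frame of bed_home between -0.0025 and 0.0025 m and angle between the z axis of plate and the z axis of bed_home, either way round below 0.03 rad and angle between the x axis of plate and the x axis of bed_home, either way round below 0.04 rad and linear speed of plate below 0.01 m/s); the robot touches nothing.
It fails at once if the plate is rammed down so hard that the bed is driven onto its stops (12.7 of its 13 mm) (value of joint bed above 0.0127 m).
It fails at once if the plate is tipped more than 20 degrees while it is carried (angle between plate's own z axis and vertical above 0.35 rad).
It fails at once if the gantry or print head is struck (over 8 N) (contact force between gantry and anything else above 8 N).
It fails at once if the jar, bowl or spatula is shifted more than 20 mm (distance of any of jar, bowl, spatula from where it was at the start of the episode above 0.02 m).
It fails at once if the print head is pushed along more than 10 mm (distance of nozzle_tip from where it was at the start of the episode above 0.01 m).
It also fails if it takes over 58 s, if anything falls off the work surface, if the arm or the gripper's body presses on something with over 40 N, if the wrist force passes 120 N, or if a joint passes its speed limit or range.

ROBOT

A 6-joint arm with a two-finger parallel gripper is mounted at the origin on the work surface. World frame = base frame: x ahead of the robot, y to its left, z up, the work surface at z = 0. Lengths are in m, angles in rad, forces in N, time in s.
With the tool pointing down it reaches from about 0.3 to 0.85 m from the base axis. Payload 5.4 kg.
Tool frame: the origin (TCP) lies at the very end of the fingers, on their centre line; the grasp point (between the pads) lies 19 mm behind it; z points along the fingers, y is the line along which they close (so a half turn about z gives the same grasp; the last joint's range is limited). The gripper opens to 85 mm and grips with 20 to 120 N. Pads are 22 mm wide; open, the fingers measure 114 mm over their backs; the gripper's body (76 mm by 85 mm) begins 54 mm behind the grasp point. The pads swing forward as they close: fully open they stand 13 mm farther back than shut.
Start: joints at [0.906, 0.158, 1.597, -0, 1.386, -0.21], TCP at [0.253, 0.517, 0.231] pointing down, gripper open.
Joint ranges: [-2.91, 2.91], [-0.94, 2.29], [0.18, 2.7], [-1.29, 4.43], [0.17, 2.64], [-3, 3]. Speed limits (rad/s): [2.57, 2.57, 3.14, 3.14, 3.14, 3.14].

INTERFACE

Orientations are given as a 3x3 rotation matrix whose columns are the frame's x, y, z axes.
In Python, from rig import env gives the robot as it stands. The module is installed in compiled form; this text tells all that it offers.
- The arm moves only by the tool apply_moves, never from a script. Its argument "motion" is a list that holds one entry, the list of rows, each a list of 7 numbers: the shift along the tool's x, y, z normalised to -1 to 1, where 1 is 200 mm, then the turn, a rotation vector about the tool's x, y, z normalised to -1 to 1, where 1 is 180 degrees, then the opening, from -1 (shut) to 1 (fully open). In form: [[[tx, ty, tz, ax, ay, az, claw], ...]]. A call has 1 to 5 rows; each row is the pose to reach, as a shift and turn from the pose commanded when the call began, along the tool's axes at that moment, turning the shorter way round; what a row does not reach only later rows make up. A row lasts 1/10 s, in which the tool goes at most 50 mm and 8.59 degrees, less where a joint would pass 70% of its speed; a pose out of reach is approached as far as the arm can. A call with a number of a shift or a turn outside -1 to 1 is refused whole. A call with a gripper value outside its range is refused whole. The fingers move at their own pace and stop on an object; the grip force is fixed at half the most. Time passes only in rows, so rows that repeat a pose let the fingers close. It gives the time, the measured TCP pose, the force, the opening and the grip force at its end, in the units of the state.
- env.sense(): the state, without advancing time (a new reading comes with each control period).
- env.grab_frame(name): name is "scene" or "top" or "wrist"; returns the picture (400x640x3 uint8, red, green, blue); there is no depth.
- env.camera_model(name): a dict with "vfov" (degrees; the focal length in pixels is half the picture's height over the tangent of half this angle, whatever the lens; pixels are square), "cx", "cy" (the principal point, pixels), "k1" (the pictures are not rectified: a ray, as slopes to the right and down, at radius r is drawn at 1 + k1 r^2 times it, then the intrinsics apply), "extrinsics" (4x4, takes a point from camera to world coordinates). Camera axes: x right, y down, z forward; pixel columns grow to the right and rows downward; lengths in m; the calibration is good to about 2 mm. A picture is of the moment at which its call begins: read the wrist's pose just before it. camera_model takes no time and is no camera call; for the wrist camera it gives the pose at the moment of the call.
- env.job_done(): hands the job in; it is judged then, once.
The state is a dict: "time": time; "joint_pos": joint angles; "dq": joint speeds; "effort": joint torques, N m; "tool_pos": TCP position; "tcp_rot": TCP orientation; "ft_force": force on the tool from outside, world axes, zero at the start; "ft_torque": the same for the moment, N m; "gripper_width": finger opening in m; "gripper_force": force on a finger pad.
Only numpy, scipy, OpenCV 4.12 (cv2) and the standard library are available. Lean on these libraries where they do the work, as an engineer would, in place of code of your own. Each camera call takes 0.05 s, during which the arm holds its last target. There are 200 camera calls.

## Working session

There is one attempt and no reset: what is moved stays moved. The work goes in short steps, Python scripts to look and compute and a tool call to move; the robot and the scene stay as the last step left them, time stands still between calls to the robot, and variables do not carry over. Pictures are saved under pics/ and viewed, at most 10 in all, crops included, and the job is handed in when it is done.

Besides the shell and the picture viewer there is one more tool, called after "Emit:" by a JSON object that holds its "name" and its "arguments". apply_moves: Moves the arm, as the interface text tells. Scaled input: -1 to 1 covers 200 mm each way for a shift and 180 degrees each way for a turn. Its arguments: {"type":"object","properties":{"motion":{"type":"array"}},"required":["motion"]}

```bash
mkdir -p pics
cat > h.py <<'E'
import numpy as np, cv2
from rig import env
def cam(n):
    m=env.camera_model(n); f=200/np.tan(np.radians(m['vfov'])/2)
    return m,f,np.array(m['extrinsics'])
def ray(n,u,v,M=None):
    m,f,E=M or cam(n)
    d=np.array([(u-m['cx'])/f,(v-m['cy'])/f]); s=d.copy()
    for _ in range(30): s=d/(1+m['k1']*(s@s))
    return E[:3,3],E[:3,:3]@np.array([s[0],s[1],1])
def onz(n,u,v,z,M=None):
    o,d=ray(n,u,v,M); return o+d*(z-o[2])/d[2]
def proj(n,P,M=None):
    m,f,E=M or cam(n)
    p=E[:3,:3].T@(np.asarray(P,float)-E[:3,3]); s=p[:2]/p[2]; s=s*(1+m['k1']*(s@s))
    return np.array([m['cx']+f*s[0],m['cy']+f*s[1]])
def snap(n,name,crop=None,scale=1):
    im=env.grab_frame(n)[:,:,::-1].copy(); cv2.imwrite(f'pics/{name}_raw.png',im)
    if crop: a,b,c,d=crop; im=im[b:d,a:c]
    cv2.imwrite(f'pics/{name}.png',cv2.resize(im,None,fx=scale,fy=scale,interpolation=cv2.INTER_CUBIC))
E
python3 - <<'E'
from h import *
np.set_printoptions(precision=4,suppress=True)
snap('scene','s1');snap('top','t1')
for n in('scene','top','wrist'):
    m=env.camera_model(n);print(n,m['vfov'],m['cx'],m['cy'],m['k1'],np.array(m['extrinsics']))
print(env.sense())
E
```

```text
scene 51.51137907935026 317.87312136098336 198.70383371284564 -0.042092048493249365 [[-0.2923  0.5935 -0.7499  1.2684]
 [ 0.9563  0.1903 -0.2221  0.3607]
 [ 0.0109 -0.782  -0.6231  0.7729]
 [ 0.      0.      0.      1.    ]]
top 43.219151200164944 325.193782955092 197.55551930319197 0.0007305010627982531 [[ 0.0184 -0.9982  0.0568  0.3996]
 [-0.9998 -0.0189 -0.0081  0.1205]
 [ 0.0092 -0.0566 -0.9984  1.4697]
 [ 0.      0.      0.      1.    ]]
wrist 62.193869099885276 317.5877101966694 203.46126468792374 0.003018560086547115 [[ 0.4385  0.8582  0.2669  0.1835]
 [ 0.8987 -0.4179 -0.1329  0.5491]
 [-0.0026  0.2981 -0.9545  0.3728]
 [ 0.      0.      0.      1.    ]]
{'time': 0.1, 'joint_pos': array([ 0.9059,  0.159 ,  1.5981, -0.    ,  1.3862, -0.2101]), 'dq': array([-0.0005, -0.0006, -0.0043, -0.0005, -0.001 , -0.0019]), 'effort': array([ -0.0007, -39.699 , -33.234 ,  -0.0003,   0.0041,  -0.    ]), 'tool_pos': array([0.2523, 0.5161, 0.2304]), 'tcp_rot': array([[-0.8984,  0.4392, -0.001 ],
       [ 0.4392,  0.8984, -0.0014],
       [ 0.0003, -0.0017, -1.    ]]), 'ft_force': array([0.0633, 0.2354, 0.0129]), 'ft_torque': array([0.0336, 0.0178, 0.0095]), 'gripper_force': 0.0, 'gripper_width': 0.08524708331855861}
```

View pics/s1.png

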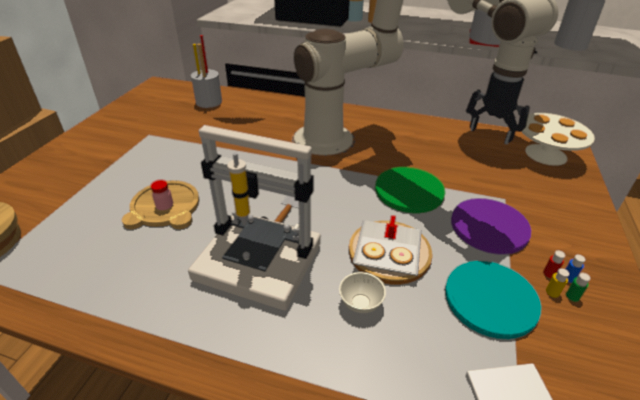

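View pics/t1.png

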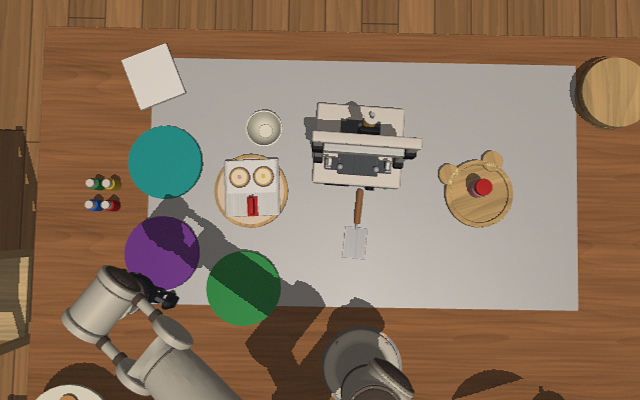

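The scene view shows the plate on its board at (390,248), the printer at (258,240), the bowl at (362,293) and the jar at (161,197). In the top view, these could be taken for the board:
- wooden board with the plate at (252,190)
- green disc at (244,288)
- purple disc at (162,253)
- turquoise disc at (165,162)
- bear tray at (478,192)
- wooden stool at (612,92)

I choose (252,190): wooden, with the biscuits and red grip. The close crop will check that.

Run:
```python
from h import *
im=cv2.imread('pics/t1_raw.png')[95:265,205:430]
cv2.imwrite('pics/t2.png',cv2.resize(im,None,fx=3.5,fy=3.5,interpolation=cv2.INTER_CUBIC))
im=cv2.imread('pics/s1_raw.png')[120:320,180:440]
cv2.imwrite('pics/s2.png',cv2.resize(im,None,fx=3,fy=3,interpolation=cv2.INTER_CUBIC))
```

```text
(no output)
```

View pics/t2.png

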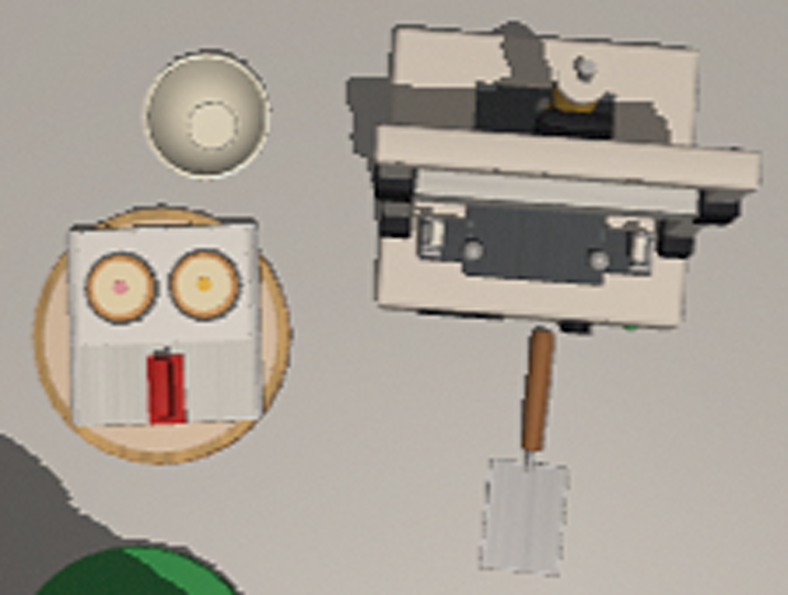

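View pics/s2.png

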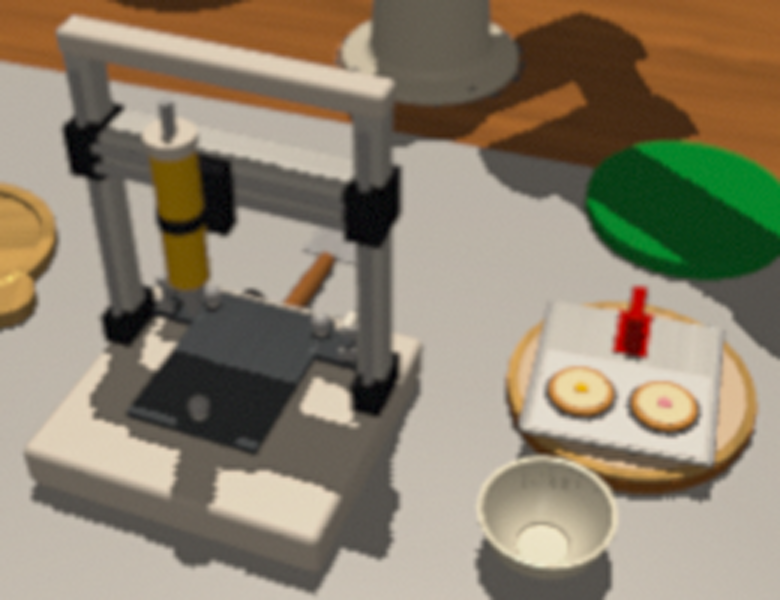

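The crop confirms the choice: the plate has the red grip at (166,388) and corners at (68,228), (258,222), (263,416) and (73,424). The printer's front balls are at (473,249) and (599,259), and its rollers at (432,236) and (638,246). In the scene crop the balls are at (322,323), (212,298) and (199,406).

```bash
cat > fit.py <<'E'
from h import *
from scipy.optimize import least_squares
def fit(obs,x0):  # obs: list of (model M,cam name,local pt,u,v)
    def pt(p,L): c,s=np.cos(p[2]),np.sin(p[2]); return [p[0]+c*L[0]-s*L[1],p[1]+s*L[0]+c*L[1],L[2]]
    def r(p): return np.concatenate([proj(n,pt(p,L),M)-np.array([u,v]) for M,n,L,u,v in obs])
    s=least_squares(r,x0,loss='soft_l1'); return s.x,r(s.x).reshape(-1,2)
E
python3 - <<'E'
from fit import *
np.set_printoptions(precision=4,suppress=True)
T=cam('top');S=cam('scene')
t=lambda L,u,v:(T,'top',L,205+(u+.5)/3.5-.5,95+(v+.5)/3.5-.5)
s=lambda L,u,v:(S,'scene',L,180+(u+.5)/3-.5,120+(v+.5)/3-.5)
pl=[t((-.075,.08,.0345),0,0)]
h=.0345
plate=[t((.075,.08,h),68,228),t((.075,-.08,h),258,224),t((-.075,-.08,h),263,416),t((-.075,.08,h),73,424)]
# sheet is 160 in x? test both
plate2=[t((.08,.075,h),68,228),t((.08,-.075,h),258,224),t((-.08,-.075,h),263,416),t((-.08,.075,h),73,424)]
for P in(plate,plate2):
    x,r=fit(P,[.5,.2,0]);print(x,r.ravel())
pr=[t((-.1,.125,.046),378,307),t((-.1,-.125,.046),682,326),t((.13,.125,.046),396,26),t((.13,-.125,.046),698,49),
 t((-.054,.05,.086),473,248),t((-.054,-.05,.086),599,258),t((-.045,.0795,.099),432,236),t((-.045,-.0795,.099),638,246),
 s((-.054,.05,.082),322,323),s((-.054,-.05,.082),212,298),s((.065,0,.082),199,406),s((.13,-.125,.046),28,452),s((.13,.125,.046),320,543),s((-.1,.125,.046),422,343)]
x,r=fit(pr,[.55,0,0]);print(x);print(r)
for u,v in((166,388),):print('grip',onz('top',205+u/3.5,95+v/3.5,.0725,T))
print('spat',onz('top',205+540/3.5,95+330/3.5,.01,T),onz('top',205+524/3.5,95+575/3.5,.0,T))
print('bowl',onz('top',205+206/3.5,95+115/3.5,.048,T), 'board',onz('top',205+163/3.5,95+335/3.5,.02,T))
print('nozzle', onz('top',205+586/3.5,95+68/3.5,.30,T))
E
```

```text
[0.5077 0.3179 0.0519] [-0.8614  1.8184  0.9486  1.1652  1.0164 -1.2165 -1.1221 -1.6295]
[0.5078 0.3179 0.0518] [ 0.8608 -0.0269 -0.8455 -0.5581 -0.6968  0.5609  0.681   0.0258]
[ 0.6176  0.0201 -0.0448]
[[-1.4951 -0.1354]
 [-0.2229  0.0651]
 [-1.421   0.0103]
 [-0.382  -0.907 ]
 [-0.661   0.5914]
 [-0.465   0.0532]
 [ 0.6512 -0.5087]
 [-0.1343  0.3571]
 [-0.6857 -0.84  ]
 [-0.4877 -1.776 ]
 [-0.1569 -0.6798]
 [-2.9853  0.3211]
 [-0.6122  0.5713]
 [ 0.6259 -1.6206]]
grip [0.4523 0.3099 0.0725]
spat [0.5085 0.0102 0.01  ] [0.3057 0.0197 0.    ]
bowl [0.6754 0.2867 0.048 ] board [0.4977 0.3207 0.02  ]
nozzle [0.6634 0.0039 0.3   ]
```

```bash
cat > mv.py <<'E'
from h import *
from scipy.spatial.transform import Rotation as R
np.set_printoptions(precision=4,suppress=True)
def tool(yaw,th):
    c,s=np.cos(yaw),np.sin(yaw); Z=np.array([[c,-s,0],[s,c,0],[0,0,1]])
    return Z@np.array([[-np.cos(th),0,np.sin(th)],[0,1,0],[-np.sin(th),0,-np.cos(th)]])
def rel(g,yaw,th,back=0):
    "row to put the grasp point at world g (19 mm behind TCP), backed off"
    q=env.sense(); Rd=tool(yaw,th); tcp=np.array(g)+Rd[:,2]*(.019-back)
    R0=np.array(q['tcp_rot']); sh=R0.T@(tcp-q['tool_pos'])/.2
    rv=R.from_matrix(R0.T@Rd).as_rotvec()/np.pi
    print('t',round(q['time'],2),'row',sh.round(4),rv.round(4),'tcp',tcp.round(4),'now',q['tool_pos'],'F',q['ft_force'],'w',q['gripper_width'])
E
python3 -c "
from mv import *
rel([.4549,.3151,.062],.052,np.radians(37),.10)"
```

```text
t 0.1 row [-1.1387 -0.5752  0.519 ] [-0.0526 -0.2013 -0.1555] tcp [0.4062 0.3126 0.1267] now [0.2523 0.5161 0.2304] F [0.0633 0.2354 0.0129] w 0.08524708331855861
```

Emit:
{"name": "apply_moves", "arguments": {"motion": [[[-0.25, -0.12, 0.0, -0.01, -0.04, -0.03, 1], [-0.5, -0.25, 0.1, -0.02, -0.08, -0.06, 1], [-0.75, -0.38, 0.2, -0.03, -0.12, -0.09, 1], [-0.9, -0.5, 0.3, -0.04, -0.16, -0.12, 1], [-1.0, -0.57, 0.35, -0.0526, -0.2013, -0.1555, 1]]]}}

```text
time: 0.6
tool_pos: [0.3823, 0.3251, 0.1605]
tcp_rot: [[-0.825, -0.015, 0.565], [-0.006, 1.0, 0.017], [-0.565, 0.011, -0.825]]
ft_force: [0.9, -1.3, -0.2]
gripper_width: 0.0856
gripper_force: 0.0
```

```bash
python3 -c "
from mv import *
rel([.4549,.3151,.062],.052,np.radians(37),.10)
print(env.sense()['joint_pos'])"
```

```text
t 0.6 row [-0.0029 -0.0664  0.2058] [-0.0041 -0.0143 -0.0116] tcp [0.4062 0.3126 0.1267] now [0.3823 0.3251 0.1605] F [ 0.8689 -1.3465 -0.1877] w 0.0856127692388768
[ 0.6714 -0.2301  2.234  -0.5441  0.7111 -0.5706]
```

Emit:
{"name": "apply_moves", "arguments": {"motion": [[[0, -0.065, 0.2, -0.004, -0.014, -0.011, 1], [0, -0.065, 0.2, -0.004, -0.014, -0.011, 1], [0, -0.065, 0.2, -0.004, -0.014, -0.011, 1], [0, -0.065, 0.2, -0.004, -0.014, -0.011, 1]]]}}

```text
time: 1.0
tool_pos: [0.4059, 0.3155, 0.1303]
tcp_rot: [[-0.799, -0.046, 0.599], [-0.034, 0.999, 0.031], [-0.6, 0.005, -0.8]]
ft_force: [-0.4, -0.1, -0.3]
gripper_width: 0.0854
gripper_force: 0.0
```

```bash
python3 -c "
from mv import *
rel([.4549,.3151,.062],.052,np.radians(37),.10)
import pickle
M=cam('wrist');pickle.dump(M,open('w1.pkl','wb'))
snap('wrist','w1')
G=[.5028,.3176]
c,s=np.cos(.052),np.sin(.052)
for L in((-.048,0,.062),(-.071,0,.0725),(-.025,0,.0725),(-.075,.075,.0345),(-.075,-.075,.0345),(.085,.075,.0345),(.085,-.075,.0345)):print(L,proj('wrist',[G[0]+c*L[0]-s*L[1],G[1]+s*L[0]+c*L[1],L[2]],M))
"
```

```text
t 1.0 row [ 0.0103 -0.0148  0.015 ] [ 0.0001 -0.0007 -0.0026] tcp [0.4062 0.3126 0.1267] now [0.4059 0.3155 0.1303] F [-0.4482 -0.0902 -0.3046] w 0.08542035823775998
(-0.048, 0, 0.062) [314.2323 208.7428]
(-0.071, 0, 0.0725) [313.7081 201.7   ]
(-0.025, 0, 0.0725) [314.6182 237.4783]
(-0.075, 0.075, 0.0345) [420.6765 153.9137]
(-0.075, -0.075, 0.0345) [207.0535 155.3198]
(0.085, 0.075, 0.0345) [384.5687 257.2858]
(0.085, -0.075, 0.0345) [247.4022 258.0938]
```

View pics/w1.png

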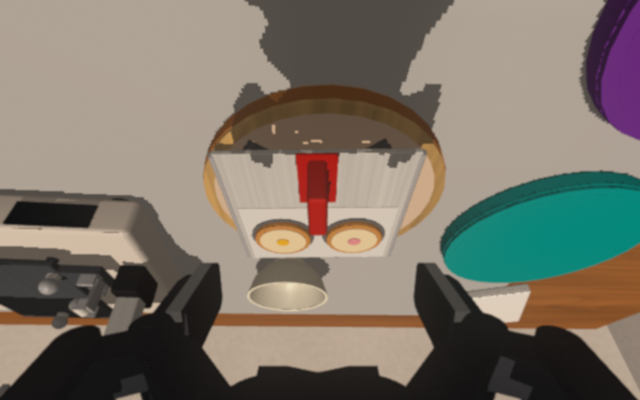

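The wrist view shows the sheet's corners at (212,153), (424,153), (249,257) and (393,257). The fin is the dark red strip, with its top at columns 308–328 and rows 201–237. The wider bright red part is its flat foot.

Run:
```python
from fit import *
from mv import *
import pickle
M=pickle.load(open('w1.pkl','rb'))
w=lambda L,u,v:(M,'wrist',L,u,v)
h=.0345
x,r=fit([w((-.075,-.076,h),212,153),w((-.075,.076,h),424,153),w((.085,-.076,h),248,257),w((.085,.076,h),394,257),w((-.071,0,.0725),318,201),w((-.025,0,.0725),318,237)],[.5,.32,.05])
print(x,r.ravel())
g=[x[0]-.048*np.cos(x[2]),x[1]-.048*np.sin(x[2]),.062]
print(g); rel(g,x[2],np.radians(37),.0)
```

```text
[0.5016 0.3202 0.0492] [-2.765   1.0212  2.5252  0.0234  0.5002  0.5578 -6.1684 -0.0831  0.145
 -0.3     0.2242 -0.2481]
[np.float64(0.45366078357978074), np.float64(0.31784777597202957), 0.062]
t 1.05 row [ 0.0143 -0.0023  0.5121] [ 0.0007 -0.0006 -0.0018] tcp [0.4651 0.3184 0.0468] now [0.4059 0.3157 0.1305] F [-0.1617  0.1515  0.7288] w 0.08515192714408942
```

Emit:
{"name": "apply_moves", "arguments": {"motion": [[[0.01, -0.002, 0.2, 0, 0, 0, 1], [0.014, -0.002, 0.4, 0, 0, -0.002, 1], [0.014, -0.002, 0.5, 0, 0, -0.002, 1], [0.014, -0.002, 0.5, 0, 0, -0.002, 1], [0.014, -0.002, 0.5, 0, 0, -0.002, 1]]]}}

```text
time: 1.55
tool_pos: [0.4629, 0.3174, 0.0475]
tcp_rot: [[-0.8, -0.051, 0.598], [-0.041, 0.999, 0.03], [-0.599, -0.0, -0.801]]
ft_force: [1.1, 0.2, 0.5]
gripper_width: 0.085
gripper_force: 0.0
```

```bash
python3 -c "
from mv import *
rel([.4537,.3178,.062],.0492,np.radians(37))"
```

```text
t 1.55 row [-0.0073  0.004   0.0094] [ 0.0003 -0.0011  0.0005] tcp [0.4651 0.3184 0.0468] now [0.4629 0.3174 0.0475] F [1.0582 0.1597 0.4865] w 0.08498004787857286
```

Within 2.5 mm, so I close the fingers.

Emit:
{"name": "apply_moves", "arguments": {"motion": [[[-0.007, 0.004, 0.005, 0, 0, 0, -0.4], [-0.007, 0.004, 0.005, 0, 0, 0, -0.8], [-0.007, 0.004, 0.005, 0, 0, 0, -1], [-0.007, 0.004, 0.005, 0, 0, 0, -1], [-0.007, 0.004, 0.005, 0, 0, 0, -1]]]}}

```text
time: 2.05
tool_pos: [0.464, 0.3176, 0.0467]
tcp_rot: [[-0.8, -0.051, 0.598], [-0.041, 0.999, 0.03], [-0.599, -0.0, -0.801]]
ft_force: [-3.7, -0.1, 7.9]
gripper_width: 0.0131
gripper_force: 59.8
```

Emit:
{"name": "apply_moves", "arguments": {"motion": [[[0, 0, 0, 0, 0, 0, -1], [0, 0, 0, 0, 0, 0, -1], [0, 0, 0, 0, 0, 0, -1]]]}}

```text
time: 2.35
tool_pos: [0.4641, 0.3177, 0.0467]
tcp_rot: [[-0.8, -0.051, 0.598], [-0.041, 0.999, 0.03], [-0.599, -0.0, -0.801]]
ft_force: [-4.6, 0.3, 6.2]
gripper_width: 0.0132
gripper_force: 59.5
```

```bash
python3 -c "
from mv import *
rel([.4537,.3178,.062],.0492,np.radians(37))"
```

```text
t 2.35 row [-0.0046  0.0033  0.0029] [ 0.0003 -0.0013  0.0006] tcp [0.4651 0.3184 0.0468] now [0.4641 0.3177 0.0467] F [-4.5589  0.336   6.2469] w 0.013222900495954835
```

Emit:
{"name": "apply_moves", "arguments": {"motion": [[[-0.03, 0, -0.04, 0, 0, 0, -1], [-0.1, 0, -0.13, 0, 0, 0, -1], [-0.18, 0, -0.24, 0, 0, 0, -1], [-0.255, 0, -0.34, 0, 0, 0, -1], [-0.255, 0, -0.34, 0, 0, 0, -1]]]}}

```text
time: 2.85
tool_pos: [0.4654, 0.3181, 0.134]
tcp_rot: [[-0.798, -0.05, 0.6], [-0.039, 0.999, 0.031], [-0.601, 0.002, -0.799]]
ft_force: [1.0, 0.8, -4.9]
gripper_width: 0.0129
gripper_force: 59.0
```

```bash
python3 -c "
from mv import *
import pickle
rel([.4537,.3178,.147],.0492,np.radians(37))
c,s=np.cos(-.0448),np.sin(-.0448)
for L in((-.22,0),(-.048,0)): rel([.6176+c*L[0],.0201+s*L[0],.147],-.0448,np.radians(37))
pickle.dump(cam('wrist'),open('w2.pkl','wb'))
snap('wrist','w2')
"
```

```text
t 2.85 row [0.0076 0.0015 0.008 ] [ 0.0006 -0.0003 -0.0001] tcp [0.4651 0.3184 0.1318] now [0.4654 0.3181 0.134 ] F [ 0.9546  0.7694 -4.9357] w 0.01288174929847609
t 2.85 row [ 0.2867 -1.4273 -0.205 ] [ 0.0186 -0.0003  0.0238] tcp [0.4092 0.0294 0.1318] now [0.4654 0.3181 0.134 ] F [ 0.9546  0.7694 -4.9357] w 0.01288174929847609
t 2.85 row [-0.3976 -1.5086  0.3095] [ 0.0186 -0.0003  0.0238] tcp [0.5811 0.0217 0.1318] now [0.4654 0.3181 0.134 ] F [ 0.9546  0.7694 -4.9357] w 0.01288174929847609
```

View pics/w2.png

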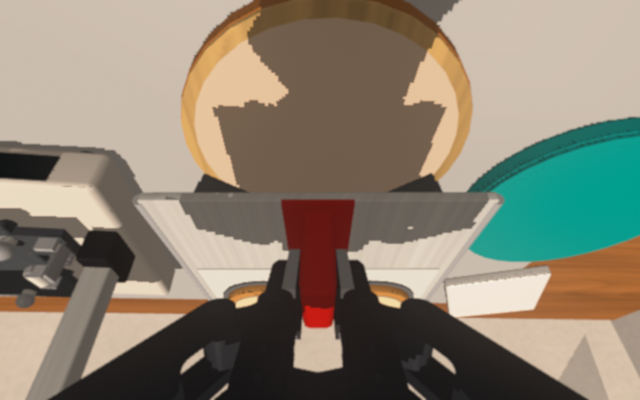

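The plate is held squarely: its front edge runs level from (135,197) to (501,197) and the fin sits between the pads. Next I carry it to the front of the printer, retreating first.

Emit:
{"name": "apply_moves", "arguments": {"motion": [[[0.11, -0.03, -0.08, 0, 0, 0, -1], [0.22, -0.15, -0.17, 0.002, 0, 0.003, -1], [0.26, -0.35, -0.19, 0.005, 0, 0.006, -1], [0.28, -0.6, -0.2, 0.008, 0, 0.01, -1], [0.285, -0.85, -0.2, 0.012, 0, 0.015, -1]]]}}

```text
time: 3.4
tool_pos: [0.3994, 0.1602, 0.1251]
tcp_rot: [[-0.808, 0.005, 0.59], [0.001, 1.0, -0.007], [-0.59, -0.005, -0.808]]
ft_force: [0.6, -1.4, -4.6]
gripper_width: 0.0129
gripper_force: 60.2
```

```bash
python3 -c "
from mv import *
c,s=np.cos(-.0448),np.sin(-.0448)
for L in((-.22,0),(-.048,0)): rel([.6176+c*L[0],.0201+s*L[0],.147],-.0448,np.radians(37))
"
```

```text
t 3.4 row [-0.0603 -0.6538  0.007 ] [ 0.0061 -0.0048  0.0111] tcp [0.4092 0.0294 0.1318] now [0.3994 0.1602 0.1251] F [ 0.5945 -1.3738 -4.559 ] w 0.012901056097407574
t 3.4 row [-0.7542 -0.6877  0.5139] [ 0.0061 -0.0048  0.0111] tcp [0.5811 0.0217 0.1318] now [0.3994 0.1602 0.1251] F [ 0.5945 -1.3738 -4.559 ] w 0.012901056097407574
```

Emit:
{"name": "apply_moves", "arguments": {"motion": [[[-0.03, -0.15, 0.007, 0.002, -0.002, 0.003, -1], [-0.06, -0.35, 0.007, 0.004, -0.004, 0.008, -1], [-0.06, -0.55, 0.007, 0.006, -0.005, 0.011, -1], [-0.06, -0.65, 0.007, 0.006, -0.005, 0.011, -1], [-0.06, -0.65, 0.007, 0.006, -0.005, 0.011, -1]]]}}

```text
time: 3.9
tool_pos: [0.4112, 0.0265, 0.1335]
tcp_rot: [[-0.795, 0.057, 0.604], [0.046, 0.998, -0.033], [-0.605, 0.001, -0.796]]
ft_force: [-0.6, -0.1, -5.3]
gripper_width: 0.0132
gripper_force: 60.4
```

```bash
python3 -c "
from mv import *
import pickle
c,s=np.cos(-.0448),np.sin(-.0448)
for L in((-.22,0),(-.048,0)): rel([.6176+c*L[0],.0201+s*L[0],.147],-.0448,np.radians(37))
q=env.sense();pickle.dump((cam('wrist'),q['tool_pos'],q['tcp_rot']),open('w3.pkl','wb'))
snap('wrist','w3')
q=env.sense();print(q['tool_pos'],q['tcp_rot'])
snap('scene','s3',(180,120,440,320),3)
"
```

```text
t 3.9 row [0.0137 0.0142 0.0001] [-0.0019  0.0014 -0.0033] tcp [0.4092 0.0294 0.1318] now [0.4112 0.0265 0.1335] F [-0.5703 -0.0742 -5.2867] w 0.013232692278652591
t 3.9 row [-0.6708  0.0244  0.5207] [-0.0019  0.0014 -0.0033] tcp [0.5811 0.0217 0.1318] now [0.4112 0.0265 0.1335] F [-0.5703 -0.0742 -5.2867] w 0.013232692278652591
[0.411  0.0288 0.1332] [[-0.7955  0.0536  0.6036]
 [ 0.0446  0.9986 -0.0298]
 [-0.6043  0.0032 -0.7967]]
```

View pics/w3.png

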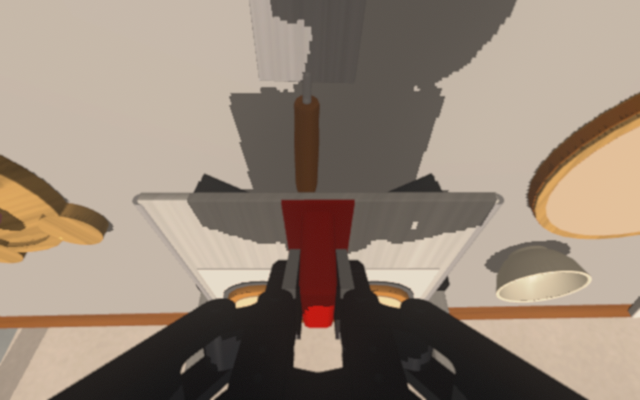

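View pics/s3.png

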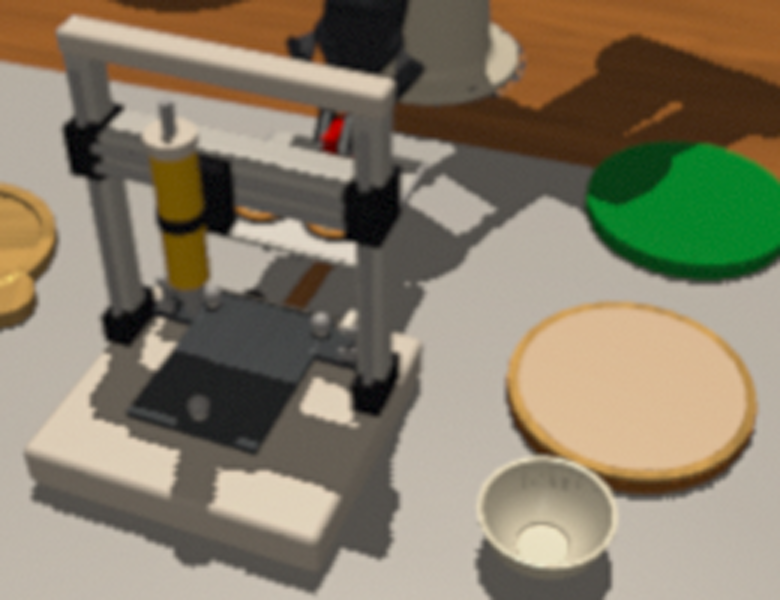

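The wrist view is much the same, with the spatula below at (307,140) clear. In the scene crop the bed is free, with balls at (322,323), (212,298) and (199,406), and the plate's back edge is behind the gantry. Next I go in low, to about 21 mm above home, and stop short first.

```bash
python3 -c "
from mv import *
c,s=np.cos(-.0448),np.sin(-.0448)
for L in((-.22,0),(-.12,0),(-.049,0)): rel([.6176+c*L[0],.0201+s*L[0],.141],-.0448,np.radians(37))
"
```

```text
t 4.0 row [ 0.0284 -0.0069  0.0246] [ 0.0001  0.0008 -0.0019] tcp [0.4092 0.0294 0.1258] now [0.4109 0.0307 0.1332] F [ 0.0782  1.163  -5.247 ] w 0.013375086658098233
t 4.0 row [-0.3701 -0.0045  0.3266] [ 0.0001  0.0008 -0.0019] tcp [0.5091 0.025  0.1258] now [0.4109 0.0307 0.1332] F [ 0.0782  1.163  -5.247 ] w 0.013375086658098233
t 4.0 row [-0.6531 -0.0029  0.541 ] [ 0.0001  0.0008 -0.0019] tcp [0.5801 0.0218 0.1258] now [0.4109 0.0307 0.1332] F [ 0.0782  1.163  -5.247 ] w 0.013375086658098233
```

Emit:
{"name": "apply_moves", "arguments": {"motion": [[[-0.05, -0.005, 0.08, 0, 0, -0.002, -1], [-0.16, -0.005, 0.165, 0, 0, -0.002, -1], [-0.27, -0.005, 0.25, 0, 0, -0.002, -1], [-0.37, -0.0045, 0.3266, 0, 0.0008, -0.002, -1], [-0.37, -0.0045, 0.3266, 0, 0.0008, -0.002, -1]]]}}

```text
time: 4.5
tool_pos: [0.5117, 0.0289, 0.1269]
tcp_rot: [[-0.798, 0.036, 0.602], [0.029, 0.999, -0.022], [-0.602, -0.0, -0.798]]
ft_force: [1.1, 0.3, -4.4]
gripper_width: 0.0131
gripper_force: 60.6
```

```bash
python3 -c "
from mv import *
c,s=np.cos(-.0448),np.sin(-.0448)
for L in((-.12,0),(-.049,0)): rel([.6176+c*L[0],.0201+s*L[0],.141],-.0448,np.radians(37))
"
```

```text
t 4.5 row [ 0.0129 -0.0201 -0.003 ] [0.0017 0.0002 0.0023] tcp [0.5091 0.025  0.1258] now [0.5117 0.0289 0.1269] F [ 1.1144  0.3368 -4.4268] w 0.013090514342804761
t 4.5 row [-0.2705 -0.0233  0.2108] [0.0017 0.0002 0.0023] tcp [0.5801 0.0218 0.1258] now [0.5117 0.0289 0.1269] F [ 1.1144  0.3368 -4.4268] w 0.013090514342804761
```

Emit:
{"name": "apply_moves", "arguments": {"motion": [[[-0.07, -0.021, 0.05, 0.001, 0, 0.001, -1], [-0.14, -0.022, 0.11, 0.0015, 0, 0.002, -1], [-0.21, -0.023, 0.165, 0.0015, 0, 0.002, -1], [-0.26, -0.023, 0.203, 0.0015, 0, 0.002, -1], [-0.26, -0.023, 0.203, 0.0015, 0, 0.002, -1]]]}}

```text
time: 5.0
tool_pos: [0.5764, 0.0215, 0.127]
tcp_rot: [[-0.796, 0.044, 0.604], [0.035, 0.999, -0.027], [-0.604, -0.001, -0.797]]
ft_force: [0.7, 1.3, -4.8]
gripper_width: 0.0128
gripper_force: 60.6
```

Emit:
{"name": "apply_moves", "arguments": {"motion": [[[0, 0, 0, 0, 0, 0, -1], [0, 0, 0, 0, 0, 0, -1], [0, 0, 0, 0, 0, 0, -1]]]}}

```text
time: 5.3
tool_pos: [0.5757, 0.0199, 0.1281]
tcp_rot: [[-0.795, 0.047, 0.605], [0.037, 0.999, -0.029], [-0.606, -0.001, -0.796]]
ft_force: [0.7, 0.3, -5.4]
gripper_width: 0.0133
gripper_force: 60.6
```

```bash
python3 -c "
from mv import *
c,s=np.cos(-.0448),np.sin(-.0448)
for L in((-.049,0),): rel([.6176+c*L[0],.0201+s*L[0],.141],-.0448,np.radians(37))
snap('top','t4');snap('scene','s4')
q=env.sense();print(q['tool_pos'],q['tcp_rot'])
a=cv2.imread('pics/t4_raw.png')[125:200,300:425];b=cv2.imread('pics/s4_raw.png')[180:280,190:330]
r=lambda i,s:cv2.resize(i,None,fx=s,fy=s,interpolation=cv2.INTER_CUBIC)
a=r(a,4.6);b=r(b,4);print(a.shape,b.shape)
cv2.imwrite('pics/t4.png',a);cv2.imwrite('pics/s4.png',b)
"
```

```text
t 5.3 row [-0.0101  0.0107  0.0219] [-0.0007  0.0016 -0.0004] tcp [0.5801 0.0218 0.1258] now [0.5757 0.0199 0.1281] F [ 0.6705  0.2622 -5.4129] w 0.013319997970000438
[0.5762 0.0195 0.1286] [[-0.7943  0.0475  0.6057]
 [ 0.0371  0.9989 -0.0297]
 [-0.6064 -0.0011 -0.7951]]
(345, 575, 3) (400, 560, 3)
```

View pics/t4.png

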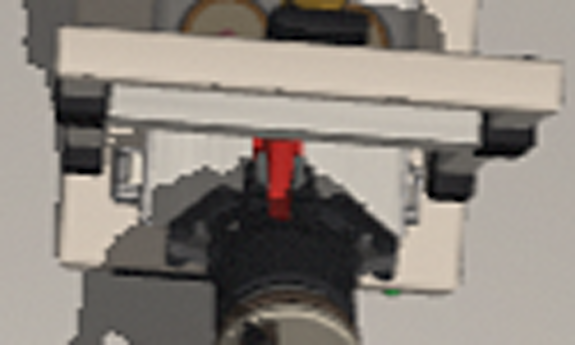

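View pics/s4.png

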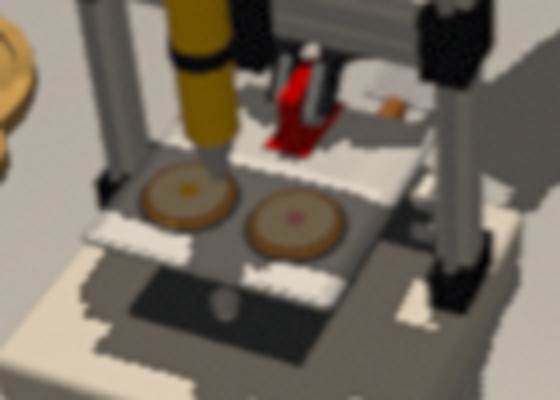

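Top crop: the plate lies between the rollers at (128,170) and (412,195), with the fin at about (278,180). Scene crop: the plate is over the bed with its biscuit dots at (189,189) and (295,217), its back corners at (85,237) and (340,303), and the rear ball visible at (224,303). I used up the ten views, so from here I work numerically, comparing plate and bed within the same camera.

Run:
```python
from fit import *
from mv import *
T=cam('top');S=cam('scene')
px=lambda c,sc,u,v:(c[0]+(u+.5)/sc-.5,c[1]+(v+.5)/sc-.5)
yaw0=.0492; P0=np.array([.5016,.3202])
rot=lambda a:np.array([[np.cos(a),-np.sin(a)],[np.sin(a),np.cos(a)]])
# all-scene-camera: plate on board from its 4 corners? use corners + biscuits
s2=lambda u,v:px((180,120),3,u,v); s4=lambda u,v:px((190,180),4,u,v)
for zt,A,B in((.0215,[(582,391),(664,404)],[(189,189),(295,217)]),(.018,[(580,392),(664,406)],[(189.5,194),(296,223)])):
    loc=[rot(-yaw0)@(onz('scene',*s2(*a),.02+zt,S)[:2]-P0) for a in A]
    print('biscuit local',loc)
    for z in(.1015,):
        w=[onz('scene',*s4(*b),z+zt,S)[:2] for b in B]
        d0=loc[0]-loc[1];d1=w[0]-w[1]
        yaw=np.arctan2(d1[1],d1[0])-np.arctan2(d0[1],d0[0])
        c=(w[0]+w[1])/2-rot(yaw)@((loc[0]+loc[1])/2)
        print('plate scene',c,'yaw',yaw, 'with yaw -.04',(w[0]+w[1])/2-rot(-.038)@((loc[0]+loc[1])/2))
# same with top-camera biscuit locals
t2=lambda u,v:px((205,95),3.5,u,v)
print('top local',[rot(-.0518)@(onz('top',*t2(*a),.0415,T)[:2]-np.array([.5028,.3176])) for a in((204,283),(121,287))])
for zb in(.078,.082):
    x,r=fit([(S,'scene',L+(zb,),*s2(u,v)) for L,u,v in(((-.054,.05),322,323),((-.054,-.05),212,298),((.065,0),199,406))],[.6176,.02,-.045]);print('printer scene',zb,x,r.ravel())
x,r=fit([(T,'top',L,*t2(u,v)) for L,u,v in(((-.054,.05,.086),473,248),((-.054,-.05,.086),599,258),((-.045,.0795,.099),432,236),((-.045,-.0795,.099),638,246))],[.6176,.02,-.045]);print('printer top',x)
# FK prediction of plate
q=env.sense();g=q['tool_pos']-.019*q['tcp_rot'][:,2];print('FK plate',g[:2]+rot(-.04)@[.049,0],'z',g[2]-.042, 'tool',q['tool_pos'])
```

```text
biscuit local [array([ 0.0368, -0.0322]), array([0.0345, 0.0345])]
plate scene [0.6096 0.0165] yaw -0.07929987451045761 with yaw -.04 [0.6096 0.0151]
biscuit local [array([ 0.0348, -0.0338]), array([0.0332, 0.0349])]
plate scene [0.612  0.0174] yaw -0.07673509501547038 with yaw -.04 [0.6119 0.0161]
top local [array([ 0.0357, -0.0328]), array([0.0346, 0.0344])]
printer scene 0.078 [ 0.6168  0.0205 -0.0492] [-0.2998  0.2743  0.0634 -0.7739  0.2145  0.3146]
printer scene 0.082 [ 0.6205  0.0225 -0.0487] [-0.1548  0.2021 -0.002  -0.8829  0.1455  0.4179]
printer top [ 0.6179  0.02   -0.0364]
FK plate [0.6136 0.0181] z 0.10165976734673735 tool [0.5762 0.0195 0.1286]
```

```bash
python3 -c "
from mv import *
y=-.045
rel([.618-.049*np.cos(y),.0222-.049*np.sin(y),.140],y,np.radians(36.8))"
```

```text
t 5.4 row [-0.0046  0.0232  0.0272] [-0.0008  0.003  -0.0004] tcp [0.5804 0.0239 0.1248] now [0.5762 0.0195 0.1286] F [ 0.9393 -0.0071 -4.4054] w 0.01264505811312641
```

Emit:
{"name": "apply_moves", "arguments": {"motion": [[[-0.004, 0.022, 0.025, -0.0008, 0.003, 0, -1], [-0.004, 0.022, 0.025, -0.0008, 0.003, 0, -1], [-0.004, 0.022, 0.025, -0.0008, 0.003, 0, -1], [-0.004, 0.022, 0.025, -0.0008, 0.003, 0, -1]]]}}

```text
time: 5.8
tool_pos: [0.5805, 0.0235, 0.1251]
tcp_rot: [[-0.8, 0.046, 0.598], [0.037, 0.999, -0.027], [-0.599, 0.001, -0.801]]
ft_force: [-0.2, 0.8, -4.5]
gripper_width: 0.0131
gripper_force: 60.6
```

Run:
```python
from mv import *
import pickle
y=-.045
rel([.618-.049*np.cos(y),.0222-.049*np.sin(y),.140],y,np.radians(36.8))
M=cam('wrist');pickle.dump(M,open('w5.pkl','wb'));snap('wrist','w5')
c,s=np.cos(y),np.sin(y)
W=lambda L:[.618+c*L[0]-s*L[1],.0222+s*L[0]+c*L[1],L[2]]
for n,L in dict(rl=(-.045,.0795,.1),rr=(-.045,-.0795,.1),fl=(-.1,.125,.046),fr=(-.1,-.125,.046),pl=(-.075,.078,.111),pr=(-.075,-.078,.111),ul=(-.031,.101,.15),ur=(-.031,-.101,.15)).items():print(n,proj('wrist',W(L),M))
g=cv2.cvtColor(cv2.imread('pics/w5_raw.png'),cv2.COLOR_BGR2GRAY)
for v in range(190,262,8):
    print(v,'L',' '.join(map(str,g[v,120:206:3])));print(v,'R',' '.join(map(str,g[v,514:428:-3])))
```

```text
t 5.8 row [0.0012 0.0021 0.0009] [ 0.     -0.0001 -0.0004] tcp [0.5804 0.0239 0.1248] now [0.5805 0.0235 0.1251] F [-0.2431  0.7548 -4.5328] w 0.013074760071909643
rl [476.777 215.014]
rr [162.2164 214.9608]
fl [588.204   52.7698]
fr [51.2539 52.7807]
pl [508.9326 196.6186]
pr [130.8881 196.5628]
ul [543.7267 324.5087]
ur [ 95.7206 324.3755]
190 L 46 45 45 113 135 136 136 136 135 135 134 124 119 158 131 105 112 105 103 102 104 90 118 125 231 95 54 54 52
190 R 46 47 46 45 46 50 128 136 135 135 133 107 103 104 93 127 112 101 102 104 103 102 101 86 139 52 51 50 50
198 L 146 146 134 132 133 113 151 165 163 164 162 162 167 169 168 168 168 167 166 167 168 167 164 120 120 120 119 118 119
198 R 82 95 93 94 128 140 171 170 119 118 117 118 121 120 118 117 120 121 119 118 118 122 123 123 122 120 119 120 121
206 L 151 154 154 150 144 164 201 191 218 225 222 222 226 228 228 226 227 227 225 226 227 226 224 215 116 115 113 112 113
206 R 153 150 151 153 154 187 201 206 219 116 111 111 110 113 113 112 111 112 115 114 112 111 113 115 116 116 114 112 113
214 L 154 153 152 143 118 99 98 154 202 191 218 
[... 707 characters left out ...]
 102 101 142 214 215 214 214 210 203 193 221 225 223 226 230 229 226 228 227 228 228 227 226
238 R 155 153 152 147 123 113 114 113 112 111 112 195 213 198 201 208 228 229 226 224 225 228 225 226 230 230 227 227 230
246 L 113 99 100 100 101 102 102 135 215 215 215 215 215 214 215 210 202 194 221 225 223 227 230 228 227 229 227 229 229
246 R 153 152 147 124 114 115 114 113 111 110 182 214 214 214 213 200 201 212 228 229 226 223 226 228 225 228 232 229 227
254 L 98 100 100 101 102 102 123 214 214 214 214 214 215 214 214 214 214 212 203 194 222 225 223 229 230 227 227 228 227
254 R 152 146 123 114 115 114 112 111 111 173 214 214 214 214 214 214 214 201 201 214 228 229 225 224 227 227 226 230 231
```

Run:
```python
from mv import *
import pickle
from scipy.optimize import least_squares
M=pickle.load(open('w5.pkl','rb'))
g=cv2.cvtColor(cv2.imread('pics/w5_raw.png'),cv2.COLOR_BGR2GRAY).astype(float)
def cross(v,cols,t,up):   # first subpixel crossing of threshold t
    a=[g[v,c] for c in cols]
    for i in range(len(a)-1):
        if (a[i]-t)*(a[i+1]-t)<=0 and (a[i+1]>a[i])==up: return cols[i]+(cols[i+1]-cols[i])*(t-a[i])/(a[i+1]-a[i])
obs=[]
for v in range(236,262,3):
    obs+=[(v,1,-1,cross(v,list(range(112,175)),160,True)),(v,1,1,cross(v,list(range(524,455,-1)),160,True)),
          (v,0,-1,cross(v,list(range(100,160)),127,False)),(v,0,1,cross(v,list(range(530,470,-1)),132,False))]
for o in obs[:4]+obs[-4:]:print(o)
def col(p,v,xr,sg):
    c,s=np.cos(p[2]),np.sin(p[2]);x=(-.031,-.009)[xr];y=.101*sg
    P=[np.array([p[0]+c*x-s*y,p[1]+s*x+c*y,z]) for z in np.linspace(.04,.2,81)]
    q=np.array([proj('wrist',p_,M) for p_ in P]);return np.interp(v,q[:,1],q[:,0])
O=[o for o in obs if o[3] is not None]
for yaw in(-.055,-.045,-.036):
    f=lambda p:[col([p[0],p[1],yaw],*o[:3])-o[3] for o in O]
    s=least_squares(f,[.618,.02]);print(yaw,s.x,np.abs(s.fun).mean(),s.fun[:4])
s=least_squares(lambda p:[col(p,*o[:3])-o[3] for o in O],[.618,.02,-.045]);print(s.x,s.fun[:8])
# plate side edges -> lateral
```

```text
(236, 1, -1, np.float64(145.02631578947367))
(236, 1, 1, np.float64(481.3157894736842))
(236, 0, -1, np.float64(122.33333333333333))
(236, 0, 1, np.float64(502.27272727272725))
(260, 1, -1, np.float64(136.55555555555554))
(260, 1, 1, np.float64(489.35135135135135))
(260, 0, -1, np.float64(112.85714285714286))
(260, 0, 1, np.float64(511.2))
-0.055 [0.6169 0.019 ] 1.1898125553943022 [ 1.1084 -1.583  -0.7513  1.1496]
-0.045 [0.6169 0.0185] 1.1905074534057658 [ 1.2367 -1.4568 -0.8627  1.0388]
-0.036 [0.6168 0.0182] 1.1898661835034285 [ 1.3507 -1.3417 -0.962   0.938 ]
[ 0.6168  0.0179 -0.0305] [ 1.4202 -1.2703 -1.0226  0.8756  1.3728 -1.2953 -1.0163  0.9824]
```

Both uprights' edges fit well. The printer is at about (0.617, 0.019), so the plate has to go about 2.6 mm to the right and 1 mm back before going down.

Emit:
{"name": "apply_moves", "arguments": {"motion": [[[0.0036, -0.013, -0.0027, 0, 0, 0, -1], [0.0036, -0.013, -0.0027, 0, 0, 0, -1], [0.0126, -0.013, 0.0093, 0, 0, 0, -1], [0.0216, -0.013, 0.0213, 0, 0, 0, -1], [0.0216, -0.013, 0.0213, 0, 0, 0, -1]]]}}

```text
time: 6.35
tool_pos: [0.5789, 0.0211, 0.1182]
tcp_rot: [[-0.801, 0.046, 0.597], [0.038, 0.999, -0.027], [-0.598, 0.001, -0.802]]
ft_force: [0.3, -0.3, -5.6]
gripper_width: 0.0132
gripper_force: 60.5
```

Emit:
{"name": "apply_moves", "arguments": {"motion": [[[0, 0, 0, 0, 0, 0, -1], [0, 0, 0, 0, 0, 0, -1]]]}}

```text
time: 6.55
tool_pos: [0.5795, 0.0209, 0.1192]
tcp_rot: [[-0.8, 0.046, 0.599], [0.037, 0.999, -0.027], [-0.599, 0.001, -0.801]]
ft_force: [0.0, 0.4, -5.2]
gripper_width: 0.0129
gripper_force: 60.5
```

```bash
cat > st.py <<'E'
from mv import *
q=env.sense();R_=q['tcp_rot'];g=q['tool_pos']-.019*R_[:,2];y=np.arctan2(-R_[0,1],R_[1,1])
p=g[:2]+.049*np.array([np.cos(y),np.sin(y)])
print('t',q['time'],'plate',p,'dz mm',(g[2]-.042-.078)*1e3,'yaw',y,'tilt',np.degrees(np.arcsin(-R_[2,0])),'F',q['ft_force'],'T',q['ft_torque'],'w',q['gripper_width'])
E
python3 st.py
```

```text
t 6.55 plate [0.6171 0.0192] dz mm 14.418288608775628 yaw -0.046056999765742145 tilt 36.80816581788366 F [ 0.0355  0.3672 -5.1664] T [-0.0028  1.0034 -0.0075] w 0.01290801035247383
```

Emit:
{"name": "apply_moves", "arguments": {"motion": [[[0.003, 0, 0.004, 0, 0, 0, -1], [0.006, 0, 0.008, 0, 0, 0, -1], [0.009, 0, 0.012, 0, 0, 0, -1], [0.009, 0, 0.012, 0, 0, 0, -1]]]}}

```text
time: 6.95
tool_pos: [0.5799, 0.021, 0.1166]
tcp_rot: [[-0.799, 0.046, 0.599], [0.037, 0.999, -0.027], [-0.6, 0.001, -0.8]]
ft_force: [-0.6, 1.5, -2.4]
gripper_width: 0.0134
gripper_force: 60.8
```

```bash
python3 st.py
```

```text
t 6.95 plate [0.6175 0.0192] dz mm 11.834788355734968 yaw -0.04589586912008152 tilt 36.86312534719976 F [-0.6178  1.511  -2.4399] T [0.0201 0.8777 0.0803] w 0.01340042146326061
```

Emit:
{"name": "apply_moves", "arguments": {"motion": [[[0.003, 0, 0.004, 0, 0, 0, -1], [0.006, 0, 0.008, 0, 0, 0, -1], [0.006, 0, 0.008, 0, 0, 0, -1]]]}}

```text
time: 7.25
tool_pos: [0.5803, 0.0209, 0.1152]
tcp_rot: [[-0.799, 0.046, 0.6], [0.037, 0.999, -0.027], [-0.601, 0.0, -0.799]]
ft_force: [0.6, 3.3, 1.5]
gripper_width: 0.0133
gripper_force: 61.4
```

```bash
python3 st.py
```

```text
t 7.25 plate [0.6179 0.0192] dz mm 10.360045029682727 yaw -0.04578478424872207 tilt 36.929338091196044 F [0.5502 3.2637 1.4513] T [0.0736 0.4763 0.3506] w 0.013255922132367719
```

Contact with the rollers, and a side force of +3 N: the right roller bears more, so I shift about 1.2 mm left.

Emit:
{"name": "apply_moves", "arguments": {"motion": [[[0, 0.003, 0, 0, 0, 0, -1], [0, 0.006, 0, 0, 0, 0, -1], [0, 0.006, 0, 0, 0, 0, -1]]]}}

```text
time: 7.55
tool_pos: [0.5804, 0.0216, 0.1151]
tcp_rot: [[-0.798, 0.047, 0.6], [0.038, 0.999, -0.028], [-0.601, 0.0, -0.799]]
ft_force: [1.8, -0.2, 0.9]
gripper_width: 0.0133
gripper_force: 61.3
```

```bash
python3 st.py
```

```text
t 7.55 plate [0.6179 0.0199] dz mm 10.258804705828947 yaw -0.04698005869524617 tilt 36.92957977809655 F [ 1.7959 -0.2194  0.917 ] T [-0.1278  0.2497 -0.0205] w 0.013341263876584877
```

Emit:
{"name": "apply_moves", "arguments": {"motion": [[[0.003, 0, 0.004, 0, 0, 0, -1], [0.006, 0, 0.008, 0, 0, 0, -1], [0.009, 0, 0.012, 0, 0, 0, -1], [0.012, 0, 0.016, 0, 0, 0, -1], [0.012, 0, 0.016, 0, 0, 0, -1]]]}}

```text
time: 8.05
tool_pos: [0.5805, 0.0217, 0.1112]
tcp_rot: [[-0.798, 0.047, 0.6], [0.038, 0.999, -0.028], [-0.601, 0.0, -0.799]]
ft_force: [-1.0, -1.1, 6.3]
gripper_width: 0.013
gripper_force: 62.0
```

```bash
python3 st.py
```

```text
t 8.05 plate [0.618 0.02 ] dz mm 6.387100139037857 yaw -0.04665546956039218 tilt 36.94400669704123 F [-1.0475 -1.0695  6.3314] T [-0.1658  0.1059 -0.1565] w 0.01302376792197028
```

Emit:
{"name": "apply_moves", "arguments": {"motion": [[[0.003, -0.0015, 0.004, 0, 0, 0, -1], [0.006, -0.0015, 0.008, 0, 0, 0, -1], [0.009, -0.0015, 0.012, 0, 0, 0, -1], [0.009, -0.0015, 0.012, 0, 0, 0, -1]]]}}

```text
time: 8.45
tool_pos: [0.5808, 0.0217, 0.1087]
tcp_rot: [[-0.798, 0.046, 0.601], [0.037, 0.999, -0.027], [-0.602, 0.001, -0.799]]
ft_force: [-2.1, -1.1, 8.9]
gripper_width: 0.0133
gripper_force: 62.5
```

```bash
python3 st.py
```

```text
t 8.45 plate [0.6183 0.0199] dz mm 3.9025398071616118 yaw -0.046394454531590607 tilt 36.98945618865983 F [-2.1138 -1.0852  8.929 ] T [ 0.0363 -0.0118  0.0424] w 0.013298505041556283
```

Emit:
{"name": "apply_moves", "arguments": {"motion": [[[0.0055, -0.0015, 0.002, 0, 0, 0, -1], [0.0085, -0.0015, 0.006, 0, 0, 0, -1], [0.01, -0.0015, 0.008, 0, 0, 0, -1], [0.01, -0.0015, 0.008, 0, 0, 0, -1]]]}}

```text
time: 8.85
tool_pos: [0.5809, 0.0213, 0.1072]
tcp_rot: [[-0.797, 0.046, 0.603], [0.037, 0.999, -0.028], [-0.603, 0.0, -0.798]]
ft_force: [-1.9, 0.7, 11.0]
gripper_width: 0.0131
gripper_force: 62.6
```

```bash
python3 st.py
```

```text
t 8.85 plate [0.6184 0.0195] dz mm 2.3558859074597067 yaw -0.04636737758993865 tilt 37.10372429835984 F [-1.9354  0.722  11.033 ] T [-0.0196 -0.2525  0.0209] w 0.013116091538458217
```

Emit:
{"name": "apply_moves", "arguments": {"motion": [[[0.0018, 0, 0.0024, 0, 0.001, 0, -1], [0.0036, 0, 0.0048, 0, 0.0015, 0, -1], [0.0036, 0, 0.0048, 0, 0.0015, 0, -1]]]}}

```text
time: 9.15
tool_pos: [0.5812, 0.0212, 0.1064]
tcp_rot: [[-0.799, 0.046, 0.599], [0.037, 0.999, -0.028], [-0.6, -0.0, -0.8]]
ft_force: [-0.9, 1.2, 11.7]
gripper_width: 0.0133
gripper_force: 62.7
```

```bash
python3 st.py
```

```text
t 9.15 plate [0.6188 0.0194] dz mm 1.5708228825146024 yaw -0.046447159829240865 tilt 36.87876147043344 F [-0.9064  1.2096 11.7253] T [-0.0367 -0.2921  0.0965] w 0.013263111208965039
```

Emit:
{"name": "apply_moves", "arguments": {"motion": [[[0.003, 0.001, 0.003, 0, 0, 0, -1], [0.006, 0.001, 0.006, 0, 0, 0, -1], [0.006, 0.001, 0.006, 0, 0, 0, -1]]]}}

```text
time: 9.45
tool_pos: [0.5804, 0.0215, 0.104]
tcp_rot: [[-0.8, 0.046, 0.598], [0.037, 0.999, -0.027], [-0.599, 0.0, -0.801]]
ft_force: [2.3, -0.4, -4.1]
gripper_width: 0.0131
gripper_force: 60.4
```

```bash
python3 st.py
```

```text
t 9.45 plate [0.618  0.0198] dz mm -0.8101477178239641 yaw -0.04633299963733601 tilt 36.78632512234082 F [ 2.2783 -0.395  -4.1326] T [-0.0188  0.9065 -0.0594] w 0.013090085227492679
```

The rollers snapped over: force fell from +11.7 to −4 N, at about the home height. I press slightly more to confirm the seat.

Emit:
{"name": "apply_moves", "arguments": {"motion": [[[0.002, 0, 0.003, 0, 0, 0, -1], [0.004, 0, 0.006, 0, 0, 0, -1], [0.004, 0, 0.006, 0, 0, 0, -1]]]}}

```text
time: 9.75
tool_pos: [0.5793, 0.0216, 0.1009]
tcp_rot: [[-0.802, 0.047, 0.596], [0.039, 0.999, -0.027], [-0.597, 0.001, -0.802]]
ft_force: [2.5, 1.5, 2.9]
gripper_width: 0.0129
gripper_force: 61.5
```

```bash
python3 st.py
```

```text
t 9.75 plate [0.6169 0.0198] dz mm -3.8675876955742012 yaw -0.0471653597157961 tilt 36.63097614788498 F [2.4824 1.4724 2.941 ] T [ 0.042  -0.6778 -0.6263] w 0.012920493049022468
```

Emit:
{"name": "apply_moves", "arguments": {"motion": [[[-0.0025, 0, -0.0035, 0, 0, 0, -1], [-0.005, 0, -0.007, 0, 0, 0, -1], [-0.005, 0, -0.007, 0, 0, 0, -1]]]}}

```text
time: 10.05
tool_pos: [0.5793, 0.0216, 0.1027]
tcp_rot: [[-0.802, 0.047, 0.596], [0.038, 0.999, -0.027], [-0.596, 0.001, -0.803]]
ft_force: [4.4, 1.7, 2.0]
gripper_width: 0.0132
gripper_force: 61.1
```

```bash
python3 st.py
```

```text
t 10.05 plate [0.6169 0.0199] dz mm -2.0448332020004263 yaw -0.046610574157566795 tilt 36.61938532183882 F [4.4139 1.7136 1.9596] T [ 0.1146 -0.941  -0.6494] w 0.01319548106595082
```

Emit:
{"name": "apply_moves", "arguments": {"motion": [[[0, 0, 0, 0, 0, 0, -0.3], [0, 0, 0, 0, 0, 0, 0.2], [0, 0, 0, 0, 0, 0, 0.5], [0, 0, 0, 0, 0, 0, 0.5], [0, 0, 0, 0, 0, 0, 0.5]]]}}

```text
time: 10.55
tool_pos: [0.5782, 0.0219, 0.1016]
tcp_rot: [[-0.803, 0.046, 0.594], [0.037, 0.999, -0.026], [-0.594, 0.001, -0.804]]
ft_force: [-0.3, 1.2, 0.2]
gripper_width: 0.0641
gripper_force: 0.0
```

Emit:
{"name": "apply_moves", "arguments": {"motion": [[[0, 0, -0.1, 0, 0, 0, 0.5], [0, 0, -0.25, 0, 0, 0, 0.5], [0, 0, -0.42, 0, 0, 0, 0.5], [0, 0, -0.5, 0, 0, 0, 0.5], [0, 0, -0.5, 0, 0, 0, 0.5]]]}}

```text
time: 11.05
tool_pos: [0.5199, 0.0242, 0.1851]
tcp_rot: [[-0.8, 0.046, 0.599], [0.037, 0.999, -0.028], [-0.599, -0.0, -0.801]]
ft_force: [-0.5, 0.2, 0.5]
gripper_width: 0.0635
gripper_force: 0.0
```

Run:
```python
exec(open('st.py').read())
from fit import fit
M=cam('wrist');snap('wrist','w6');snap('scene','s6')
y=-.046;c,s=np.cos(y),np.sin(y)
g=cv2.imread('pics/w6_raw.png').astype(float)
# red fin top and plate corner predictions vs image
for n,L in dict(pl=(-.075,.076,.0925),pr=(-.075,-.076,.0925),bl=(.085,.076,.0925),f1=(-.071,0,.1305),f2=(-.025,0,.1305)).items():
    print(n,proj('wrist',[.6175+c*L[0]-s*L[1],.0199+s*L[0]+c*L[1],L[2]],M))
gr=g.mean(2).astype(int)
for v in range(150,230,8): print(v,gr[v,170:230:4],gr[v,406:466:4])
print(gr[130:220:3,260]); print(gr[130:220:3,370])
```

```text
t 11.05 plate [0.5575 0.0225] dz mm 80.35548277072881 yaw -0.04601035066287647 tilt 36.81854797926844 F [-0.4708  0.2026  0.4931] T [-0.0118  0.2807  0.0064] w 0.06352213268480862
pl [427.6018 158.9704]
pr [210.03   158.5901]
bl [387.9872 260.9137]
f1 [318.8145 206.4716]
f2 [318.5805 241.7464]
150 [131  42  41  42  42  42  42  46  98 114 115 113 114  60  50] [ 47  47  50  74  94 101 100  84  47  41  41  41  41  42  61]
158 [ 40  41  42  42  42  42  41  43 151 153 120 188 188 194 194] [140 152 141 140 148 114 121 119  39  40  40  40  41  42  41]
166 [ 41  41  41  41  41  41  41  38  88  82  90 167 190 188 196] [193 194 190 193 168  94  85  56  38  41  40  40  42  41  40]
174 [ 46  44  45  45  46  44  41 113 114 112 101 125 164 190 192] [195 190 194 170 121  87  96 104  85  42  46  46  45  45  44]
182 [ 58  71  71  69  60  60 110 125 124 121 107 151 134 175 188] [190 194 178 139 145 127 115 112 112  74  43  41  42  43  44]
190 [125 127 126 126 128 126 100  84 163 117 222 207 152 153 189] [194 189 149 175 216 220 119 162  97 122 127 128 125 127 126]
198 [128 128 126 126 127 119  84  85 102 112 160 221 188 114 164] [195 167 136 213 221 146 114  95  94 103 125 128 126 125 127]
206 [128 126 126 128 126  94  84  85 107 122 205 206 194 101 136] [172 112 102 102 101  69  50  71  93  95 120 127 128 126 126]
214 [125 125 127 127 114  83  84 132 179 179 201 206 207 207 123] [128 102 101 101 102 134 178 178  94  94 100 125 128 126 126]
222 [127 126 128 127  90  84  85 178 179 179 179 203 206 206 205] [106 102 100 102 136 180 178 178 141  93  94 118 127 127 127]
[ 90  49  52  48  48  49  49  49  90 138 194 193 192 192 191 191 191 191
 192 193 194 195 196 197 197 195 193 192 215 213]
[ 94  48  64  76  44  45  45  45  97 154 198 195 196 196 195 195 194 193
 191 191 190 190 193 195 196 197 197 190 214 213]
```

Run:
```python
from mv import *
S=cam('scene');a=cv2.imread('pics/s4_raw.png');b=cv2.imread('pics/s6_raw.png')
y=-.046;c,s=np.cos(y),np.sin(y)
W=lambda o,z,L:[o[0]+c*L[0]-s*L[1],o[1]+s*L[0]+c*L[1],z+L[2]]
for L in((.036,-.033,.0215),(.035,.034,.0215),(.085,.075,.0145)):
    p0=proj('scene',W((.6136,.0181),.1017,L),S);p1=proj('scene',W((.6172,.0199),.078,L),S)
    u,v=p0.round().astype(int);t=a[v-11:v+12,u-15:u+16];R=b[v-20:v+45,u-35:u+36]
    m=cv2.matchTemplate(R,t,cv2.TM_CCOEFF_NORMED);_,q,_,l=cv2.minMaxLoc(m)
    print('expected',p1-p0,'seen',l[0]-20,l[1]-9,'score',q)
snap('wrist','w7');d=np.abs(cv2.imread('pics/w6_raw.png').astype(int)-cv2.imread('pics/w7_raw.png')).mean();print('still',d)
```

```text
expected [1.1613 8.6447] seen 1 10 score 0.8368937373161316
expected [0.8554 8.7159] seen 1 10 score 0.9562535285949707
expected [0.8031 8.8352] seen 0 9 score 0.8799603581428528
still 6.51438671875
```

Emit:
{"name": "apply_moves", "arguments": {"motion": [[[0, 0, -0.1, 0, 0, 0, 0.5], [0, 0, -0.1, 0, 0, 0, 0.5], [0, 0, -0.1, 0, 0, 0, 0.5]]]}}

```text
time: 11.5
tool_pos: [0.5075, 0.0249, 0.1977]
tcp_rot: [[-0.803, 0.046, 0.594], [0.038, 0.999, -0.027], [-0.595, 0.001, -0.804]]
ft_force: [0.1, 0.2, -1.1]
gripper_width: 0.0641
gripper_force: 0.0
```

```bash
python3 -c "
from rig import env
print(env.job_done())"
```

```text
the job is handed in; nothing more can be done
None
```

I loaded the cookie plate, pressed it past both rollers until they snapped over, let go and backed the arm away; I handed the job in at about 11.5 s, and the last pictures put the plate at home height and level, but no verdict was returned.

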